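# Unclip the empty lime cartridge and put it in the return caddy

### The arm

A 6-joint arm with a two-finger parallel gripper is mounted at the origin on the work surface. World frame = base frame: x ahead of the robot, y to its left, z up, the work surface at z = 0. Lengths are in m, angles in rad, forces in N, time in s.
With the tool pointing down it reaches from about 0.25 to 0.85 m from the base axis. Payload 12.5 kg.
Tool frame: the origin (TCP) lies at the very end of the fingers, on their centre line; the grasp point (between the pads) lies 19 mm behind it (env.grasp_offset is the distance from the TCP to the grasp point, in m); z points along the fingers, y is the line along which they close (so a half turn about z gives the same grasp; the last joint's range is limited). The gripper opens to 93 mm and grips with 3 to 60 N. Pads are 15 mm wide; open, the fingers measure 128 mm over their backs; the gripper's body (75 mm by 188 mm) begins 65 mm behind the grasp point.
Start: joints at [1.25, 0.351, 1.652, -0, 1.139, -0.085], TCP at [0.128, 0.535, 0.219] pointing down, gripper open.
Joint ranges: [-2.75, 2.75], [-0.79, 2.1], [0.01, 2.65], [-1.57, 4.71], [0.07, 3.14], [-2.87, 2.87]. Speed limits (rad/s): [2.22, 2.22, 2.79, 3.14, 3.14, 3.14].

### API

Orientations are given as a rotation vector (axis times angle).
In Python, from plant import env, hand, kinematics, monitor, snapshot, camera_info, outline_of gives the robot as it stands. The module is installed in compiled form; this text tells all that it offers. Calls block until the motion is done:
- env.movep(position, orientation): joint-space move of the TCP to a pose.
- env.line_to(position, ori=None, rate=0.15): straight line of the TCP; ori=None keeps the orientation; rate is the mean speed in m/s.
- env.movej(angles): joint-space move.
- hand.set_gripper(opening, strength=None): opening from 0.0 (shut) to 1.0 (fully open); strength is the grip in N (None keeps the last); returns when the fingers have stopped.
- env.sleep(seconds).
- kinematics.inverse_kinematics(position, orientation): joint angles nearest the present ones, or None.
- monitor.read_state(): the state.
- snapshot(name): name is "side" or "top"; returns (picture, depth): 480x640x3 uint8, red, green, blue; 480x640 float32, m along the optical axis (not along the pixel's ray), 0 where there is no reading.
- camera_info(name): a dict with "fx", "fy", "cx", "cy" (pixels), "k1" (the pictures are not rectified: a ray, as slopes to the right and down, at radius r is drawn at 1 + k1 r^2 times it, then the intrinsics apply), "extrinsics" (4x4, takes a point from world to camera coordinates). Camera axes: x right, y up, looking along -z (the intrinsics and any distortion apply to the point x, -y, -z); pixel columns grow to the right and rows downward; lengths in m; the calibration is good to about 2 mm. A picture is of the moment at which its call begins. camera_info takes no time and is no camera call.
A pose or a line that the arm cannot do raises env.Unreachable and nothing moves.
- env.job_done(): hands the job in; it is judged then, once.
Trained networks look in the newest picture that a camera, given by its name, has taken for a name from the list of things; names that differ only in an ending like _2 or _b are one class to them, and where a whole thing is asked for, a point or a joint stands for the part that bears it (a point fixed in the world has none). Each returns a list of dicts, best first, with "conf" (0 to 1); they miss things now and then, are a little off and sometimes report something else, mostly with a low value. They report only what shows in the picture. A call takes as long as a camera call.
- outline_of(thing, camera): "pixels" (480x640 bool, what is visible of it) and "bbox" ([centre column, centre row, width, height] in pixels, round what is visible of it).
The state is a dict: "t": time; "qpos": joint angles; "dq": joint speeds; "joint_efforts": joint torques, N m; "eef_pos": TCP position; "orientation": TCP orientation; "ft_force": force on the tool from outside, world axes, zero at the start; "ft_torque": the same for the moment, N m; "grip_width": opening from 0.0 (shut) to 1.0 (fully open); "finger_force": force on a finger pad.
Only numpy, scipy, OpenCV 4.12 (cv2) and the standard library are available. Lean on these libraries where they do the work, as an engineer would, in place of code of your own. Each camera call takes 0.05 s, during which the arm holds its last target. There are 200 camera calls.

### The job

Pull the lime cartridge straight up off the dosing rail against its sprung catches, leaving the teal and grey cartridges clipped in place, stand it upright on the middle of the black rubber mat and let go. Then take it again and lower it into the blue return caddy, whose tall sides leave room for fingers only at the cartridge's narrow ends, until it stands upright on the caddy's floor. Do not drop the cartridge, and leave the other things on the table where they are.

Things in the scene. Friction and masses are not known exactly. Their poses are not given: they have to be found in the camera images.
- cart_lime: Empty lime detergent cartridge, 0.14-0.28 kg, a closed upright block 38 mm thick (own x), 60 mm long (own y), 116 mm tall, flat top; origin at the centre of its underside, z up. A bead along each 60 mm side of the foot makes the lowest 10 mm 48 mm thick; a slot 14 mm wide, 16 mm high along y under it straddles the rail. On the rail only its broad faces (38 mm apart, along x) are free.
- cart_teal: Teal cartridge of the same shape and axes (heavier, about 0.3 kg), clipped on the rail; stays there.
- cart_grey: Grey cartridge of the same shape and axes (heavier, about 0.3 kg), clipped on the rail; stays there.
- rail: Fixed dosing rail: white base 100 (x) by 270 (y) mm, origin under its centre. Cartridges stand on it 12 mm above the origin at y = -75, 0, 75 mm in any order, x axes along the rail's x, 15 mm gaps, astride a 15 mm high bar. Red-tipped sprung catches before and behind each (top 45 mm, out to 40 mm) hold its foot: a straight pull up peaks at 12-20 N in the first 5 mm; clear after 40 mm.
- mat: Fixed black rubber mat 140 by 140 mm, 6 mm thick; origin at the centre of its underside, so its top is 6 mm above. Place for putting the cartridge down between grasps.
- caddy: Fixed blue return caddy, one pocket open at the top, inside 60 (its x) by 74 mm (its y); origin at the centre of its underside, floor 8 mm above it. The long sides (x = +-33 mm, 6 mm thick) rise to 124 mm, level with the top of a cartridge inside; the end walls (y = +-40 mm) only to 18 mm, leaving room for fingers at the 60 mm-apart ends. Cartridge y goes along caddy y, either way round.
- brush: Steel lint brush 200 mm long (along y), 36 mm wide, 24 mm high, lying pad down; bystander.
- peg_cup: White ceramic cup, 76 mm across, 90 mm tall, with wooden pegs standing out to about 125 mm; origin under its centre; bystander.
- pump_bottle: Cream pump bottle, closed, 68 mm across, 177 mm tall, origin under its centre; bystander.
- stopper: Red hard silicone sink stopper, 72 mm across, 42 mm tall, origin under its centre; bystander.

How it is judged:
On the way, in this order (a step that is already met when the one before it is completed fails the run):
1. the lime cartridge is lifted clear of the rail, still roughly upright (z of cart_lime in the frame of rail above 0.052 m and angle between cart_lime's own z axis and vertical below 0.5 rad), for 0.1 s.
2. the lime cartridge stands upright on the mat (its centre within 50 mm of the mat's centre each way), let go (x of cart_lime in the frame of mat between -0.05 and 0.05 m and y of cart_lime in the frame of mat between -0.05 and 0.05 m and z of cart_lime in the frame of mat between 0.003 and 0.01 m and angle between cart_lime's own z axis and vertical below 0.1 rad and contact force between cart_lime and the fingers below 0.05 N and linear speed of cart_lime below 0.03 m/s), for 0.2 s.
At the end, for the whole second after the job is handed in: The lime cartridge stands still on the caddy's floor (height within 5 mm, within 12 mm of the centre each way), upright within 0.1 rad, lengthwise within 0.3 rad; teal and grey are clipped in place within 12 mm; brush, peg cup, pump bottle and stopper are within 40 mm of their starts (x of cart_lime in the frame of caddy between -0.012 and 0.012 m and y of cart_lime in the frame of caddy between -0.012 and 0.012 m and z of cart_lime in the frame of caddy between 0.004 and 0.013 m and angle between cart_lime's own z axis and vertical below 0.1 rad and angle between the y axis of cart_lime and the y axis of caddy, either way round below 0.3 rad and linear speed of cart_lime below 0.02 m/s and distance of each of cart_teal, cart_grey from where it was at the start of the episode below 0.012 m and distance of each of brush, peg_cup, pump_bottle, stopper from where it was at the start of the episode below 0.04 m); the robot touches nothing.
It fails at once if the teal or grey cartridge is pulled off or pushed along the rail (more than 20 mm) (distance of any of cart_teal, cart_grey from where it was at the start of the episode above 0.02 m).
It fails at once if the lime cartridge is dropped (faster than 0.6 m/s with no finger on it) (linear speed of cart_lime above 0.6 m/s and contact force between cart_lime and the fingers below 0.01 N).
It fails at once if the brush, peg cup, pump bottle or stopper is moved more than 40 mm (distance of any of brush, peg_cup, pump_bottle, stopper from where it was at the start of the episode above 0.04 m).
It also fails if it takes over 67 s, if anything falls off the work surface, if the arm or the gripper's body presses on something with over 40 N, if the wrist force passes 120 N, or if a joint passes its speed limit or range.

## Working session

There is one attempt and no reset: what is moved stays moved. The work goes in short steps, each a Python script; the robot and the scene stay as the last script left them, time stands still between calls to the robot, and variables do not carry over. Pictures are saved under pics/ and viewed, at most 10 in all, crops included, and the job is handed in when it is done.

```bash
mkdir -p pics
cat > h.py <<'E'
import numpy as np, cv2
from plant import env, hand, kinematics, monitor, snapshot, camera_info, outline_of
def cloud(cam, depth):
    """world xyz for every pixel (nan without reading)"""
    c=camera_info(cam); K=np.array([[c['fx'],0,c['cx']],[0,c['fy'],c['cy']],[0,0,1.]])
    v,u=np.mgrid[:480,:640]
    p=np.stack([u,v],-1).reshape(-1,1,2).astype(np.float64)
    s=cv2.undistortPoints(p,K,np.array([c['k1'],0,0,0.])).reshape(480,640,2)
    d=np.where(depth>0,depth,np.nan)
    P=np.stack([s[...,0]*d,-s[...,1]*d,-d],-1)
    T=np.linalg.inv(c['extrinsics'])
    return P@T[:3,:3].T+T[:3,3]
E
cat > look.py <<'E'
from h import *
for cam in ('top','side'):
    im,d=snapshot(cam); cv2.imwrite(f'pics/{cam}0.png',im[...,::-1]); W=cloud(cam,d)
    np.savez(f'/tmp/{cam}.npz',im=im,W=W)
    for n in ['cart_lime','cart_teal','cart_grey','rail','mat','caddy','brush','peg_cup','pump_bottle','stopper']:
        for o in outline_of(n,cam)[:2]:
            P=W[o['pixels']]; P=P[~np.isnan(P[:,0])]
            if len(P)<5: continue
            zt=np.percentile(P[:,2],98); T=P[P[:,2]>zt-.006]
            r=cv2.minAreaRect((T[:,:2]*1000).astype(np.float32))
            print(cam,n,round(float(o['conf']),2),np.round(o['bbox']).astype(int),'ztop',zt.round(3),'med',np.median(T,0).round(3),'rect',np.round(r[0]),np.round(r[1]),round(r[2],1))
E
python3 look.py
```

```text
top cart_lime 0.84 [181 233  41  35] ztop 0.134 med [0.572 0.299 0.129] rect [570. 291.] [76. 37.] 73.0
top cart_lime 0.35 [440 178  38  45] ztop 0.121 med [ 0.711 -0.248  0.119] rect [ 713. -246.] [31. 51.] 65.9
top cart_teal 0.92 [249 258  38  29] ztop 0.132 med [0.529 0.157 0.129] rect [529. 157.] [58. 37.] 73.1
top cart_teal 0.72 [440 180  39  42] ztop 0.121 med [ 0.711 -0.248  0.119] rect [ 713. -246.] [31. 51.] 65.9
top cart_grey 0.82 [216 245  42  29] ztop 0.133 med [0.551 0.228 0.129] rect [548. 220.] [77. 38.] 73.4
top rail 0.88 [222 250 129  78] ztop 0.048 med [0.559 0.229 0.045] rect [551. 230.] [203.  77.] 72.8
top mat 0.87 [358 265  71  68] ztop 0.011 med [ 0.523 -0.075  0.007] rect [523. -78.] [140. 142.] 85.5
top mat 0.51 [322 148  36  48] ztop 0.179 med [0.752 0.01  0.176] rect [752.  10.] [50. 12.] 1.4
top caddy 0.86 [454 242  56  47] ztop 0.126 med [ 0.588 -0.266  0.123] rect [ 564. -269.] [73. 86.] 12.6
top brush 0.79 [430 341  93  22] ztop 0.028 med [ 0.356 -0.232  0.024] rect [ 357. -236.] [196.  36.] 88.7
top peg_cup 0.58 [442 179  35  41] ztop 0.121 med [ 0.711
[... 1237 characters left out ...]
ed [ 0.544 -0.265  0.122] rect [ 565. -270.] [72. 91.] 12.6
side brush 0.66 [436 161  22  68] ztop 0.024 med [ 0.357 -0.2    0.021] rect [ 356. -234.] [196.  36.] 88.7
side peg_cup 0.95 [255 129  42  66] ztop 0.119 med [ 0.708 -0.248  0.118] rect [ 711. -250.] [35. 47.] 80.7
side pump_bottle 0.91 [196 198  46 101] ztop 0.176 med [0.753 0.013 0.175] rect [754.  10.] [49. 16.] 0.3
side pump_bottle 0.7 [436 160  21  68] ztop 0.024 med [ 0.357 -0.202  0.021] rect [ 357. -235.] [198.  36.] 89.2
side stopper 0.67 [460 320  52  41] ztop 0.037 med [0.36  0.177 0.037] rect [358. 175.] [12. 23.] 71.2
side stopper 0.54 [298 372  52 101] ztop 0.129 med [0.573 0.303 0.127] rect [573. 300.] [60. 37.] 74.0
```

View pics/top0.png

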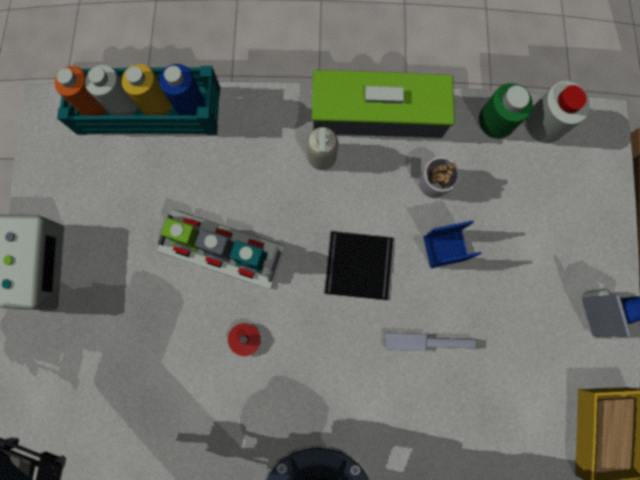

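View pics/side0.png

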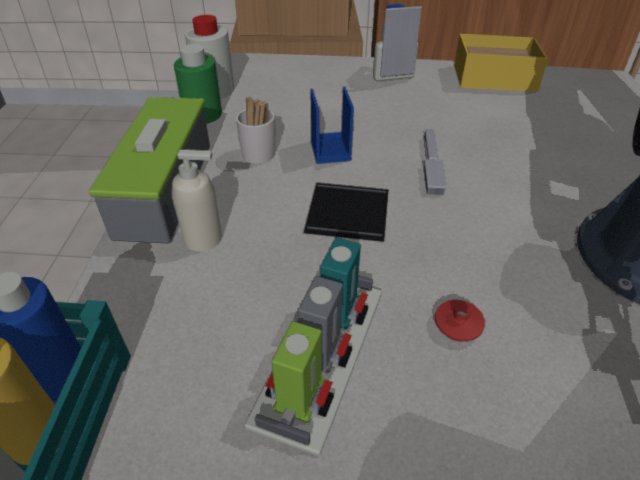

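The lime cartridge is at the far end of the rail (top picture 180,232; side picture 298,373). The mat is at (359,265), and the caddy, with its tall walls running along world y, is at (452,243). The fixes from both cameras agree with the given sizes, so I'll grasp and pull.

```bash
cat >> h.py <<'E'
from scipy.spatial.transform import Rotation as R
def down(a):
    """tool pointing down, closing along world angle a (deg), half turn chosen for last joint"""
    out=[]
    for k in (0,180):
        t=np.radians(a+k); c,s=np.cos(t),np.sin(t)
        out.append(R.from_matrix(np.array([[-s,c,0],[c,s,0],[0,0,-1.]])).as_rotvec())
    # columns: x=(-s,c,0), y=(c,s,0), z=(0,0,-1)
    return out
def pick(p,a):
    q0=np.array(monitor.read_state()['qpos']); best=None
    for o in down(a):
        q=kinematics.inverse_kinematics(p,o)
        if q is not None:
            e=np.abs(np.array(q)-q0).max()
            if best is None or e<best[0]: best=(e,o,np.round(q,2))
    return best
LIME=np.array([.573,.301]); MAT=np.array([.523,-.077]); CAD=np.array([.5645,-.2695]); RA=72.9; CA=102.6
E
sed -n 1,1p h.py >/dev/null
cat > s1.py <<'E'
from h import *
M=R.from_rotvec(down(30)[0]).as_matrix(); print(M.round(2).tolist())
for n,p,a in (('rail',[*LIME,.25],RA-90),('rail',[*LIME,.075],RA-90),('mat',[*MAT,.069],CA-90),('mat2',[*MAT,.07],CA),('cad',[*CAD,.25],CA),('cad',[*CAD,.074],CA)):
    print(n,pick(p,a))
s=monitor.read_state(); print(s['t'],s['orientation'],s['grip_width'])
E
python3 s1.py
```

```text
[[-0.5, 0.87, -0.0], [0.87, 0.5, 0.0], [0.0, -0.0, -1.0]]
rail (np.float64(0.8385985414921777), array([2.52702059, 1.86648637, 0.        ]), array([0.41, 0.5 , 1.34, 0.  , 1.3 , 0.71]))
rail (np.float64(0.8385985414921777), array([2.52702059, 1.86648637, 0.        ]), array([0.41, 0.69, 1.49, 0.  , 0.96, 0.71]))
mat (np.float64(1.484633494180738), array([1.96425774, 2.45179443, 0.        ]), array([-0.23,  0.52,  1.83, -0.  ,  0.8 , -0.45]))
mat2 (np.float64(1.484633494180738), array([3.12262044, 0.34474051, 0.        ]), array([-0.23,  0.52,  1.82, -0.  ,  0.8 ,  1.12]))
cad (np.float64(1.7702015036643297), array([3.12262044, 0.34474051, 0.        ]), array([-0.52,  0.46,  1.41, -0.  ,  1.27,  0.83]))
cad (np.float64(1.7702015036643297), array([3.12262044, 0.34474051, 0.        ]), array([-0.52,  0.65,  1.56, -0.  ,  0.93,  0.83]))
1.1 [-3.69557012e-01 -3.11976934e+00 -8.09579365e-05] 1.0020074414444002
```

```bash
cat > s2.py <<'E'
from h import *
o=pick([*LIME,.25],RA-90)[1]
env.movep([*LIME,.25],o)
env.line_to([*LIME,.14],rate=.15); env.line_to([*LIME,.075],rate=.06)
print('contact?',np.round(monitor.read_state()['ft_force'],1))
hand.set_gripper(0.0,50)
s=monitor.read_state(); print(s['grip_width'],s['finger_force'],np.round(s['ft_force'],1))
for z in (.08,.09,.12):
    env.line_to([*LIME,z],rate=.03); s=monitor.read_state(); print(z,s['grip_width'],np.round(s['ft_force'],1))
env.line_to([*LIME,.25],rate=.12)
env.sleep(.2); s=monitor.read_state(); print(s['t'],np.round(s['ft_force'],1),s['grip_width'])
for cam in ('side','top'):
    im,d=snapshot(cam); W=cloud(cam,d); cv2.imwrite(f'pics/{cam}1.png',im[...,::-1])
    for n in ('cart_lime','cart_teal','cart_grey'):
        for q in outline_of(n,cam)[:1]:
            P=W[q['pixels']]; P=P[~np.isnan(P[:,0])]; print(cam,n,round(float(q['conf']),2),np.percentile(P,[1,50,99],axis=0).round(3).tolist())
E
python3 s2.py
```

```text
contact? [ 0.5 -0.1  0.4]
0.4083685511495882 49.99571621417999 [ 1.4  0.6 -1.3]
0.08 0.40519359979824066 [ 3.3 -3.  -8.6]
0.09 0.40396591269456317 [3.8 0.  4.7]
0.12 0.4053976621411595 [ 0.3 -0.4 -2. ]
9.325 [ 0.6  0.2 -1.8] 0.40879800627297935
side cart_teal 0.63 [[0.504, 0.125, 0.015], [0.521, 0.168, 0.119], [0.543, 0.19, 0.131]]
side cart_grey 0.72 [[0.527, 0.205, 0.017], [0.544, 0.253, 0.081], [0.577, 0.262, 0.13]]
top cart_lime 0.49 [[0.506, 0.206, 0.009], [0.571, 0.271, 0.231], [0.627, 0.329, 0.515]]
top cart_teal 0.63 [[0.503, 0.125, 0.016], [0.525, 0.152, 0.126], [0.552, 0.188, 0.133]]
top cart_grey 0.57 [[0.525, 0.195, 0.017], [0.546, 0.222, 0.126], [0.572, 0.26, 0.133]]
```

View pics/side1.png

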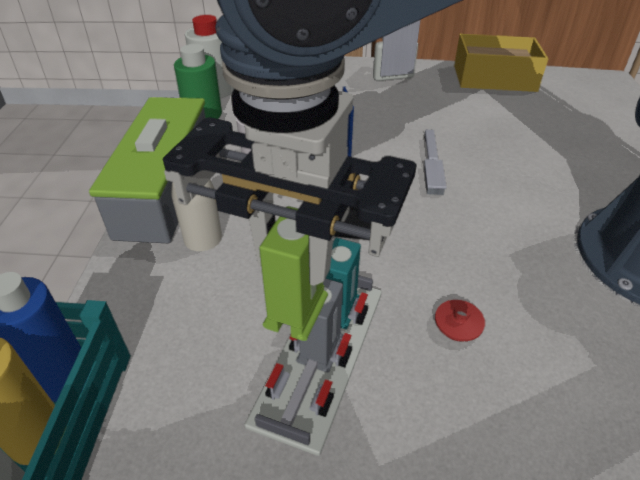

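The lime cartridge is off the rail and held between the fingers (side picture, top 290,232, foot 295,325). Teal and grey are still clipped in. I'll measure its slip and tilt in the grasp from the lime-coloured pixels.

```bash
cat >> h.py <<'E'
def lime(cam, c, rad=.09):
    """world points of lime-coloured pixels within rad of c (xy)"""
    im,d=snapshot(cam); W=cloud(cam,d); hsv=cv2.cvtColor(im,cv2.COLOR_RGB2HSV)
    m=cv2.inRange(hsv,(30,110,60),(48,255,255))>0
    m&=(np.hypot(W[...,0]-c[0],W[...,1]-c[1])<rad)
    m=cv2.erode(m.astype(np.uint8),np.ones((2,2)))>0
    return W[m]
def axes_report(P,ang):
    """extent along cartridge x (ang-90) and y (ang), z; tilt from face planes"""
    t=np.radians(ang); ey=np.array([np.cos(t),np.sin(t)]); ex=np.array([np.sin(t),-np.cos(t)])
    u=np.c_[P[:,:2]@ex,P[:,:2]@ey,P[:,2]]
    print('n',len(P),'x,y,z pct',np.percentile(u,[1,50,99],axis=0).round(4).tolist())
    return u
E
cat > s3.py <<'E'
from h import *
P=lime('side',LIME); u=axes_report(P,RA)
t=np.radians(RA); print('ref x,y',LIME@[np.sin(t),-np.cos(t)],LIME@[np.cos(t),np.sin(t)])
for z in np.arange(.18,.31,.012):
    s=u[abs(u[:,2]-z)<.006]
    if len(s)>4: print(z.round(3),len(s),np.percentile(s,[3,97],axis=0)[:,:2].round(4).tolist())
E
python3 s3.py
```

```text
n 4547 x,y,z pct [[0.4356, 0.4332, 0.1907], [0.4505, 0.4842, 0.257], [0.4748, 0.4859, 0.303]]
ref x,y 0.45916325958451965 0.4561788038124075
0.192 503 [[0.4352, 0.4294], [0.4771, 0.4856]]
0.204 353 [[0.4398, 0.431], [0.4746, 0.4857]]
0.216 367 [[0.4398, 0.4404], [0.4731, 0.4856]]
0.228 345 [[0.4399, 0.4646], [0.4734, 0.4857]]
0.24 357 [[0.4399, 0.465], [0.4731, 0.4858]]
0.252 378 [[0.4399, 0.4668], [0.4731, 0.4857]]
0.264 391 [[0.4399, 0.4665], [0.4733, 0.4858]]
0.276 423 [[0.4399, 0.4668], [0.4731, 0.4857]]
0.288 436 [[0.4398, 0.4672], [0.4734, 0.4856]]
0.3 994 [[0.4401, 0.4582], [0.4741, 0.4853]]
```

It is upright, centred and has not slipped (top at 0.303 as expected). Placing it on the mat now.

```bash
cat > s4.py <<'E'
from h import *
b=pick([*MAT,.069],CA-90); print(b)
env.line_to([*MAT,.25],b[1],rate=.15)
env.line_to([*MAT,.085],rate=.12)
for z in np.arange(.08,.0635,-.0015):
    env.line_to([*MAT,z],rate=.02); f=monitor.read_state()['ft_force'][2]; 
    if f>3: break      # carried: about -2
print('touch',z,f,monitor.read_state()['t'])
w=monitor.read_state()['grip_width']
hand.set_gripper(min(1,w+.06)); hand.set_gripper(1.0); env.sleep(.3)
env.line_to([*MAT,.2],rate=.12)
P=lime('side',MAT); u=axes_report(P,CA)
t=np.radians(CA); print('ref',MAT@[np.sin(t),-np.cos(t)],MAT@[np.cos(t),np.sin(t)])
T=P[P[:,2]>np.percentile(P[:,2],99)-.005]; print(cv2.minAreaRect((T[:,:2]*1000).astype(np.float32)),np.median(T,0))
P=lime('top',MAT); T=P[P[:,2]>.115]; print(len(T),cv2.minAreaRect((T[:,:2]*1000).astype(np.float32)) if len(T)>5 else '')
im,_=snapshot('side'); cv2.imwrite('pics/side2.png',im[...,::-1]); print(monitor.read_state()['t'])
E
python3 s4.py
```

```text
(np.float64(1.1643769162777429), array([1.96425774, 2.45179443, 0.        ]), array([-0.23,  0.52,  1.83, -0.  ,  0.8 , -0.45]))
touch 0.06799999999999999 10.080283102500255 16.3917
n 1529 x,y,z pct [[0.4663, -0.2128, 0.0045], [0.4971, -0.1613, 0.0723], [0.5155, -0.1582, 0.1225]]
ref 0.4936074369064312 -0.1892345059196752
((524.15185546875, -74.53913879394531), (36.771087646484375, 56.12105941772461), 14.66259479522705) [ 0.52566649 -0.05922984  0.12106864]
65 ((492.8327941894531, -47.5007438659668), (19.007339477539062, 63.61064147949219), 74.95452117919922)
19.4
```

View pics/side2.png

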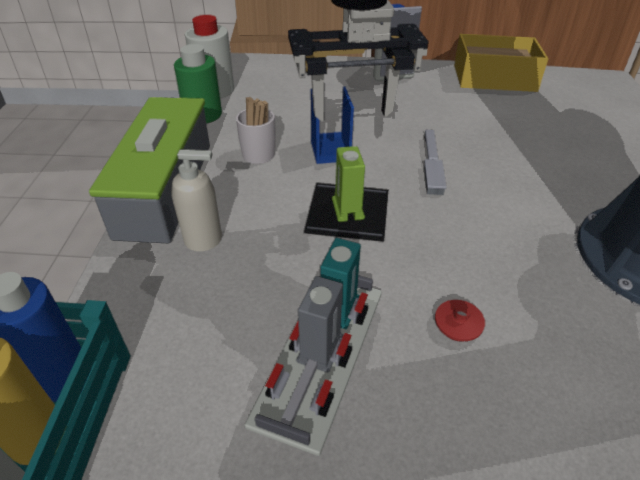

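The cartridge stands upright and free on the mat (side picture 349,185). Now I'll take it by its narrow ends, lift it and measure it in the hand. I'll also recheck the caddy.

```bash
cat > s5.py <<'E'
from h import *
P=MAT
b=pick([*P,.2],CA); print(b)
env.line_to([*P,.2],b[1],rate=.15)
Q=lime('side',MAT); u=axes_report(Q,CA)
for lo,hi in ((.03,.06),(.06,.09),(.09,.115)):
    s=u[(u[:,2]>lo)&(u[:,2]<hi)]; print(lo,np.percentile(s,[2,98],axis=0)[:,:2].round(4).tolist())
env.line_to([*P,.14],rate=.12); env.line_to([*P,.072],rate=.06)
print(np.round(monitor.read_state()['ft_force'],1))
hand.set_gripper(0.0,35); s=monitor.read_state(); print(s['grip_width'],s['finger_force'])
env.line_to([*P,.1],rate=.05); env.line_to([*P,.26],rate=.15); env.sleep(.2)
s=monitor.read_state(); print(s['t'],np.round(s['ft_force'],1),np.round(s['eef_pos'],4),s['grip_width'])
for cam in ('side','top'):
    Q=lime(cam,MAT); u=axes_report(Q,CA)
    if cam=='side':
        for z in np.arange(.2,.31,.015):
            s=u[abs(u[:,2]-z)<.007]; print(z.round(3),len(s),np.percentile(s,[2,98],axis=0)[:,:2].round(4).tolist() if len(s) else '')
t=np.radians(CA); ey=np.array([np.cos(t),np.sin(t)]); ex=np.array([np.sin(t),-np.cos(t)])
print('ref',MAT@ex,MAT@ey,'cad',CAD@ex,CAD@ey)
for cam in ('top','side'):
    im,d=snapshot(cam); W=cloud(cam,d); cv2.imwrite(f'pics/{cam}3.png',im[...,::-1])
    for o in outline_of('caddy',cam)[:1]:
        P=W[o['pixels']]; P=P[~np.isnan(P[:,0])]; v=np.c_[P[:,:2]@ex,P[:,:2]@ey,P[:,2]]
        for lo,hi in ((.03,.06),(.06,.09),(.09,.12),(.12,.13)):
            s=v[(v[:,2]>lo)&(v[:,2]<hi)]; 
            if len(s)>5: print(cam,lo,len(s),np.percentile(s,[2,98],axis=0)[:,:2].round(4).tolist(), np.histogram(s[:,0]-CAD@ex,np.arange(-.045,.046,.006))[0])
E
python3 s5.py
```

```text
(np.float64(1.5707670908569549), array([ 0.34474051, -3.12262044, -0.        ]), array([-0.23,  0.33,  1.73, -0.  ,  1.08, -2.02]))
n 1526 x,y,z pct [[0.4658, -0.2128, 0.0048], [0.4971, -0.1613, 0.0734], [0.5155, -0.1582, 0.1226]]
0.03 [[0.4766, -0.1852], [0.5129, -0.1584]]
0.06 [[0.4765, -0.1636], [0.5124, -0.1584]]
0.09 [[0.4766, -0.1878], [0.5128, -0.1582]]
[ 1.4  0.3 -0.4]
0.64503879212914 34.99103665351868
25.85 [-1.   0.2 -2.2] [ 0.5228 -0.077   0.2594] 0.6411487666179222
n 1396 x,y,z pct [[0.4742, -0.2016, 0.1943], [0.503, -0.1596, 0.2367], [0.5145, -0.1566, 0.3085]]
0.2 202 [[0.4723, -0.2068], [0.5154, -0.157]]
0.215 242 [[0.4765, -0.1947], [0.5126, -0.1562]]
0.23 224 [[0.4757, -0.1732], [0.5125, -0.1569]]
0.245 229 [[0.4754, -0.1673], [0.5122, -0.1571]]
0.26 96 [[0.4757, -0.1661], [0.5124, -0.1577]]
0.275 96 [[0.4752, -0.167], [0.5122, -0.1574]]
0.29 103 [[0.4751, -0.1967], [0.5127, -0.1569]]
0.305 115 [[0.4755, -0.2055], [0.5122, -0.1571]]
n 51 x,y,z pct [[0.4694, -0.2214, 0.0029], [0.4712, -0.1947, 0.2014], [0.4857, -0.1609, 0.3493]]
ref 0.4936074369064312 -0.1892345059196
[... 181 characters left out ...]
34, -0.3434]] [ 0 35  4  0  0  0  0  0  0  0  0  0 43  0  0]
top 0.09 116 [[0.4559, -0.4258], [0.5279, -0.3435]] [ 0 41 11  0  0  0  0  0  0  0  0  0 56  8  0]
top 0.12 203 [[0.4563, -0.4268], [0.5285, -0.3482]] [ 0 58 56  0  0  0  0  0  0  0  0  0 35 54  0]
side 0.03 212 [[0.457, -0.4252], [0.5291, -0.3441]] [  0  16  83   0   0   0   0   0   0   0   0   0  13 100   0]
side 0.06 149 [[0.4569, -0.423], [0.5291, -0.3431]] [  0  17  17   0   0   0   0   0   0   0   0   0  13 102   0]
side 0.09 122 [[0.5236, -0.4214], [0.5291, -0.3433]] [  0   1   0   0   0   0   0   0   0   0   0   0  13 108   0]
side 0.12 73 [[0.5233, -0.4271], [0.5289, -0.3448]] [ 0  0  0  0  0  0  0  0  0  0  0  0 24 49  0]
```

View pics/side3.png

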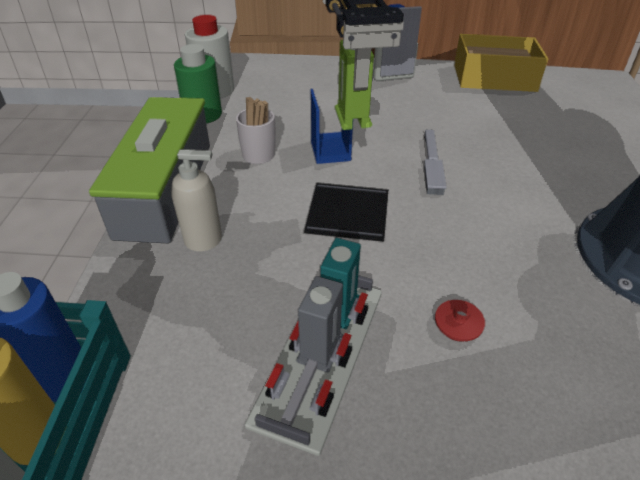

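Held by the narrow ends, upright, and within about 1 mm of the tool centre. The caddy's walls are confirmed at ±36 mm about its centre. I'll lower it with a force check.

```bash
cat > s6.py <<'E'
from h import *
t=np.radians(CA); C=CAD+.0004*np.array([np.sin(t),-np.cos(t)])
env.line_to([*C,.26],rate=.12)
env.line_to([*C,.215],rate=.1); env.sleep(.2); f0=np.array(monitor.read_state()['ft_force'])
ok=False
for z in np.r_[np.arange(.205,.084,-.01),np.arange(.083,.0695,-.0015)]:
    env.line_to([*C,z],rate=.05 if z>.084 else .02)
    f=np.array(monitor.read_state()['ft_force'])-f0
    if np.abs(f[:2]).max()>4 or f[2]>5: print('contact',z,f.round(1)); ok=z<.078; break
s=monitor.read_state(); print(z,s['eef_pos'],f.round(1),s['t'],ok)
E
python3 s6.py
```

```text
contact 0.0725 [-2.9  0.5 14.5]
0.0725 [ 0.56512207 -0.26958312  0.07390809] [-2.9  0.5 14.5] 35.2917 True
```

Contact came at exactly the floor height (TCP 0.074). Releasing, backing off and checking.

```bash
cat > s7.py <<'E'
from h import *
p=np.array(monitor.read_state()['eef_pos'])
hand.set_gripper(.7); hand.set_gripper(1.0); env.sleep(.3)
env.line_to([p[0],p[1],.16],rate=.08); env.line_to([p[0],p[1],.25],rate=.15)
env.line_to([.4,-.03,.3],rate=.2); env.sleep(.3)
t=np.radians(CA); ey=np.array([np.cos(t),np.sin(t)]); ex=np.array([np.sin(t),-np.cos(t)]); print('cad .4926 -.385')
for cam in ('side','top'):
    Q=lime(cam,CAD); u=axes_report(Q,CA)
    T=Q[Q[:,2]>.119]; print(cam,cv2.minAreaRect((T[:,:2]*1000).astype(np.float32)) if len(T)>5 else '')
    im,d=snapshot(cam); cv2.imwrite(f'pics/{cam}4.png',im[...,::-1])
    if cam=='top': a=im[130:380,130:530,::-1]
    else: b=im[60:310,180:580,::-1]
cv2.imwrite('pics/end.png',np.hstack([a,b])); print(monitor.read_state()['t'])
E
python3 s7.py
```

```text
cad .4926 -.385
n 1030 x,y,z pct [[0.4656, -0.409, 0.0147], [0.4945, -0.3569, 0.0781], [0.5121, -0.3527, 0.1237]]
side ((564.8067016601562, -264.42327880859375), (36.82255172729492, 55.00259780883789), 14.10855770111084)
n 503 x,y,z pct [[0.4714, -0.4133, 0.0156], [0.4891, -0.3655, 0.1213], [0.5089, -0.3534, 0.1282]]
top ((563.4801635742188, -267.30645751953125), (36.35059356689453, 60.912017822265625), 13.077839851379395)
40.7333
```

View pics/end.png

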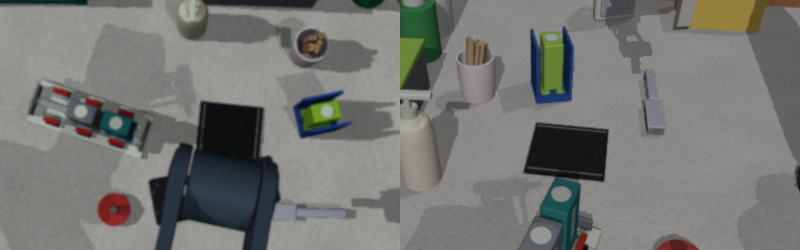

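The lime cartridge stands between the caddy's blue walls (right half 552,65), with its top at 0.124 and its centre within about 2 mm. The other things look undisturbed.

```bash
python3 -c "
from plant import env
print(env.job_done())"
```

```text
the job is handed in; nothing more can be done
None
```

The lime cartridge was pulled off the rail, stood on the mat and released, then regrasped and set upright on the caddy floor, and the job is handed in (about 41 s used, no verdict returned); the last pictures showed nothing else disturbed.

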